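Build a three-roller pyramid in the bench rack

ROBOT

A 6-joint arm with a two-finger parallel gripper is mounted at the origin on the work surface. World frame = base frame: x ahead of the robot, y to its left, z up, the work surface at z = 0. Lengths are in mm, angles in degrees, forces in N, time in s.
With the tool pointing down it reaches from about 300 to 850 mm from the base axis. Payload 4.2 kg.
Tool frame: the origin (TCP) lies midway between the tips of the shut fingers; the grasp point (between the pads) lies 19 mm behind it (env.grip_point_offset is the distance from the TCP to the grasp point, in mm); z points along the fingers, x is the direction in which the jaws open and shut, and the axes are right-handed (so a half turn about z gives the same grasp; the last joint's range is limited). The gripper opens to 91 mm and grips with 3 to 60 N. Pads are 32 mm wide; open, the fingers measure 118 mm over their backs; the gripper's body (76 mm by 178 mm) begins 60 mm behind the grasp point.
Start: joints at [-68.526, 18.312, 89.639, -0, 72.044, -1.146], TCP at [221.164, -530.785, 180.576] pointing down, gripper open.
Joint ranges: [-177.97, 177.97], [-48.28, 115.42], [12.27, 149.76], [-77.06, 257.06], [2.81, 150.46], [-146.56, 146.56]. Speed limits (degrees/s): [147.25, 147.25, 180, 180, 180, 180].

INTERFACE

Orientations are given as [roll, pitch, yaw] about the fixed x, y, z axes, in that order (R = Rz(yaw) Ry(pitch) Rx(roll)).
In Python, from workcell import env gives the robot as it stands.
- The arm moves only by the shell command python3 -m pendant 'ROWS' [FORCE]. ROWS is JSON, a list of rows, each an object with "xyz": the shift along the tool's x, y, z in m, a list of three; "roll": the turn about the tool's z in degrees; "jaw": the closure, from 0 (fully open) to 1 (shut). A call has exactly 8 rows; each row is the pose to reach, as a shift and turn from the pose commanded when the call began, along the tool's axes at that moment; what a row does not reach only later rows make up. A row lasts 1/8 s, in which the tool goes at most 62.5 mm and 10.7 degrees, less where a joint would pass 70% of its speed; a pose out of reach is approached as far as the arm can. A call with a gripper value outside its range is refused whole. The fingers move at their own pace and stop on an object; FORCE is the grip in N (left out, the last holds). Time passes only in rows, so rows that repeat a pose let the fingers close, or fill a call up. It gives the time, the measured TCP pose, the force and the opening at its end, in the units of the state.
- env.state(): the state, without advancing time (a new reading comes with each control period).
- env.grab_frame(name): name is "side" or "top"; returns (picture, depth): 420x560x3 uint8, blue, green, red; 420x560 float32, mm along the optical axis (not along the pixel's ray), 0 where there is no reading.
- env.camera_params(name): a dict with "camera_matrix" (3x3 intrinsics, pixels), "cam_to_world" (4x4, takes a point from camera to world coordinates). Camera axes: x right, y up, looking along -z (the intrinsics and any distortion apply to the point x, -y, -z); pixel columns grow to the right and rows downward; lengths in mm; the calibration is good to about 2 mm. A picture is of the moment at which its call begins. camera_params takes no time and is no camera call.
- env.job_done(): hands the job in, once; it reports no verdict.
The state is a dict: "time_s": time; "qpos": joint angles; "qvel": joint speeds; "effort": joint torques, N m; "ee_pos": TCP position; "ee_rot": TCP orientation; "force": force on the tool from outside, world axes, zero at the start; "torque": the same for the moment, N m; "gripper_width": finger opening in mm.
Only numpy, scipy, OpenCV 4.12 (cv2) and the standard library are available. Lean on these libraries where they do the work, as an engineer would, in place of code of your own. Each camera call takes 0.05 s, during which the arm holds its last target. There are 200 camera calls.

TASK

Stack the three plain steel guide rollers as a pyramid in the blue rack: take one of the two that stand on end, lay it in the rack beside the one already lying there (same direction, ends in line within a centimetre), then slide the rack's steel fence up until the two rollers are held snug against each other and the fixed stop, and then lay the other roller on top, saddled in the gap between the two. Set the rollers down, do not drop them, and leave the other things on the bench where they are.

Things in the scene. Friction and masses are not known exactly. Their poses are not given: they have to be found in the camera images.
- rack: Blue fixed steel rack on the bench, base 110 mm (x) by 275 mm (y). Origin at the centre of its underside, z up, x along the rollers' lying direction, y from the fixed stop to the fence. The stop is an upright plate 100 mm long, 12 mm thick and 45 mm tall, with its face at bed y 0. There are no walls at the x ends.
- bed: The rack's flat bed, 60 mm wide either way in x, dropping 3 degrees to the stop, so a roller laid on it rolls to the stop. Origin on its surface, 30 mm above the bench, at the foot of the stop's face, midway in x; x along the lying rollers, y up the slope to the fence, z square to the bed. Roller axes: y 25, z 25 mm against the stop; y 75, z 25 for the next; y 50, z 68 saddled on both.
- fence (a joint): Travel (m) of the sliding fence, an upright steel plate 100 mm long in x, 12 mm thick, 50 mm tall above the bed. 0 is open, its face at bed y 200 mm; it grows towards the stop (face at 200 mm minus the value), up to 0.11. It slides against about 5 N of friction and stays where left. Two rollers touching stop and each other halt it at 0.100. Push it from its outer side.
- fence_top (a point): Middle of the fence's top edge, 50 mm above the bed, 6 mm behind the face that meets the roller. Axes as the bed's.
- roller_a: Plain steel guide roller, a cylinder 50 mm in diameter and 80 mm long, about 0.6 kg, already lying in the rack against the fixed stop. Body x is the roller's axis; the body turns as it rolls, so use point a_center for its place.
- a_center (a point): Centre of roller_a's solid, on its axis, midway along its length.
- roller_b: Plain steel guide roller, a cylinder 50 mm in diameter and 80 mm long with a shallow recess in each end, about 0.5 to 0.8 kg; stands on end on the bench. Same as the other rollers. Body z is the roller's axis; origin at the centre of the end it stands on.
- b_center (a point): Centre of roller_b, on its axis, 40 mm from either end.
- roller_c: Plain steel guide roller, a cylinder 50 mm in diameter and 80 mm long with a shallow recess in each end, about 0.5 to 0.8 kg; stands on end on the bench. Same as the other rollers. Body z is the roller's axis; origin at the centre of the end it stands on.
- c_center (a point): Centre of roller_c, on its axis, 40 mm from either end.
- sleeve: Bystander: dark flanged sleeve, 48 mm diameter on a 74 mm foot, 62 mm tall. Origin under its centre.
- collar: Bystander: flat steel collar, 68 mm diameter, 30 mm tall. Origin under its centre.
- spanner: Bystander: spanner 190 mm long lying flat, along its x.
- brush: Bystander: cleaning brush 200 mm long lying flat beyond the rack, along its x.
- tin: Bystander: paste tin 66 mm diameter, 70 mm tall, at the back. Origin under its centre.
Not all that is in view belongs to the job. Leave any yellow look-alike of the roller_b alone.

How it is judged:
By the outcome, as a careful person would: the job done as asked, in the order asked, and still so for the second after the job is handed in, with the robot touching nothing.
It also fails if it takes over 72 s, if anything falls off the work surface, if the arm or the gripper's body presses on something with over 40 N, if the wrist force passes 120 N, or if a joint passes its speed limit or range.

## Working session

There is one attempt and no reset: what is moved stays moved. The work goes in short steps, Python scripts to look and compute and a shell command to move; the robot and the scene stay as the last step left them, time stands still between calls to the robot, and variables do not carry over. Pictures are saved under pics/ and viewed, about 8 in all and at most 12, crops included, and the job is handed in when it is done.

```bash
mkdir -p pics; ls
cat > h.py <<'E'
import numpy as np, cv2
from workcell import env
def pts(name):
    im,d=env.grab_frame(name); P=env.camera_params(name); K=np.array(P["camera_matrix"]);T=np.array(P["cam_to_world"])
    v,u=np.mgrid[0:d.shape[0],0:d.shape[1]]
    x=(u-K[0,2])/K[0,0]*d; y=(v-K[1,2])/K[1,1]*d
    w=np.stack([x,-y,-d,np.ones_like(d)],-1)@T.T
    w=w[...,:3]; w[d<=0]=np.nan
    return im,d,w
E
python3 - <<'E'
from h import *
print(env.state()); print(env.grip_point_offset)
for n in("top","side"):
    im,d,w=pts(n); cv2.imwrite(f"pics/{n}0.png",im); np.savez(f"{n}0.npz",im=im,w=w)
    P=env.camera_params(n);print(P)
E
```

```text
pics
{'time_s': 0.0, 'qpos': array([-6.85245165e+01,  1.83515592e+01,  8.97052401e+01, -1.54778681e-04,
        7.20437936e+01, -1.14703044e+00]), 'qvel': array([-0.06157552, -0.11320408, -0.04805849,  0.08061574, -0.02466775,
       -0.01258787]), 'effort': array([-1.75598416e-04, -4.12453616e+01, -2.31975782e+01,  7.26778270e-02,
        4.56120784e-02, -1.26299196e-04]), 'ee_pos': array([ 220.96468828, -530.24687254,  179.72905287]), 'ee_rot': array([-1.79998133e+02,  1.00575683e-01, -6.73774366e+01]), 'force': array([-0.1987644 ,  0.96626731, -0.16071208]), 'torque': array([-0.04560923, -0.01391333, -0.03247308]), 'gripper_width': 91.40850010429135}
18.8
{'camera_matrix': array([[397.50279586,   0.        , 283.84519008],
       [  0.        , 397.50279586, 204.74905953],
       [  0.        ,   0.        ,   1.        ]]), 'cam_to_world': array([[ 7.35964251e-02,  9.76926407e-01, -2.00495292e-01,
         3.61037361e+02],
       [-9.97265289e-01,  7.34520869e-02, -8.16915370e-03,
        -1.39933937e+01],
       [ 6.74613567e-03,  2.00548216e-01,  9.79660606e-01,
         9.06430433e+02],
       [ 0.00000000e+00,  0.00000000e+00,  0.00000000e+00,
         1.00000000e+00]])}
{'camera_matrix': array([[388.72998118,   0.        , 275.61342307],
       [  0.        , 388.72998118, 213.55191407],
       [  0.        ,   0.        ,   1.        ]]), 'cam_to_world': array([[-7.19672802e-01,  4.17488834e-01, -5.54773947e-01,
         1.65820678e+01],
       [-6.94248627e-01, -4.43608673e-01,  5.66771726e-01,
         5.50896323e+02],
       [-9.48166758e-03,  7.93041247e-01,  6.09094146e-01,
         6.80505602e+02],
       [ 0.00000000e+00,  0.00000000e+00,  0.00000000e+00,
         1.00000000e+00]])}
```

View pics/top0.png

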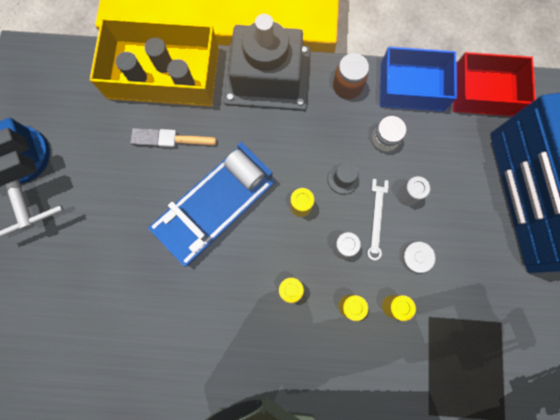

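View pics/side0.png

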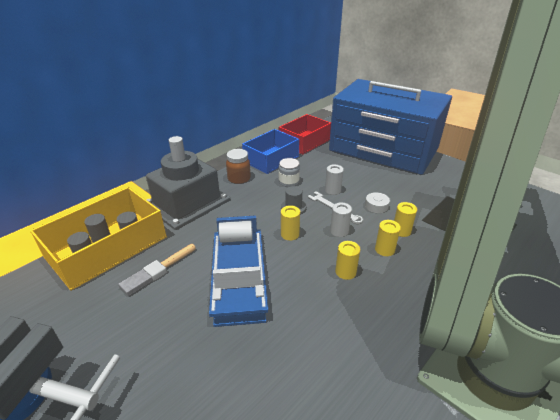

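Top view: candidates are grey standing cylinders at (348,244) and (418,188) (the rollers). Things to reject are the flat collar (420,257), the tin (390,132), the dark sleeve (344,178) and the yellow look-alikes (302,202), (291,290), (355,308), (403,308). The rack runs from its stop at (255,165) to its fence at (185,222). Next I measure them and check with one crop.

Run:
```python
from h import *
t=np.load("top0.npz");im,w=t["im"],t["w"]
cv2.imwrite("pics/crop0.png",cv2.resize(im[120:280,140:450],None,fx=2.5,fy=2.5,interpolation=cv2.INTER_CUBIC))
hsv=cv2.cvtColor(im,cv2.COLOR_BGR2HSV)
for n,(u,v) in dict(r1=(348,244),r2=(418,188),collar=(420,257),sleeve=(344,178),y1=(302,202)).items():
    s=np.s_[v-22:v+22,u-22:u+22]; W=w[s].reshape(-1,3); zt=np.nanpercentile(W[:,2],[95])[0]
    m=(abs(w[...,2]-zt)<8); mm=np.zeros_like(m); mm[s]=m[s]
    P=w[mm]; c,r=cv2.minEnclosingCircle(P[:,:2].astype(np.float32)); print(n,zt,P[:,:2].mean(0),c,r,len(P))
# rack
blue=((hsv[...,0]>95)&(hsv[...,0]<125)&(hsv[...,1]>120)&(hsv[...,2]>60)); b=np.zeros_like(blue); b[140:270,145:275]=blue[140:270,145:275]
P=w[b]; P=P[(P[:,2]>15)&(P[:,2]<45)];
c=cv2.minAreaRect(P[:,:2].astype(np.float32)); print("rack",c,cv2.boxPoints(c))
A=np.c_[P[:,:2],np.ones(len(P))]; co=np.linalg.lstsq(A,P[:,2],rcond=None)[0]; print("plane",co, np.degrees(np.arctan(np.hypot(*co[:2]))),np.degrees(np.arctan2(co[1],co[0])))
for nm,s,lo in(("roller",np.s_[140:200,215:275],60),("fence",np.s_[195:260,155:215],68)):
    Q=w[s].reshape(-1,3);Q=Q[(Q[:,2]>lo)&(Q[:,2]<110)]; print(nm,Q.mean(0),Q.max(0)[2],cv2.minAreaRect(Q[:,:2].astype(np.float32)),cv2.boxPoints(cv2.minAreaRect(Q[:,:2].astype(np.float32))).tolist())
```

```text
r1 80.69400314958513 [ 457.88872448 -145.74320972] (458.1063232421875, -145.71719360351562) 24.86859130859375 431
r2 81.08345642837696 [ 590.6471337  -290.43548081] (591.4539794921875, -290.6700744628906) 25.320890426635742 405
collar 30.565977636830933 [ 446.88946482 -311.2036945 ] (447.04547119140625, -312.05828857421875) 34.3048095703125 747
sleeve 62.85410719623388 [ 617.85203342 -138.98010431] (618.6880493164062, -139.1240997314453) 24.180891036987305 363
y1 80.38858007443253 [545.85880254 -44.35160321] (546.4000854492188, -44.081573486328125) 24.94330406188965 410
rack ((528.8101196289062, 153.75233459472656), (120.3537368774414, 270.97564697265625), 49.23210525512695) [[386.90167  196.64975 ]
 [592.12805   19.703674]
 [670.71857  110.85492 ]
 [465.4922   287.801   ]]
plane [-3.70201888e-02  3.64488410e-02  5.02031553e+01] 2.973957824913106 135.44556403015252
roller [612.27680032  82.35156546  74.77007093] 84.27300232276889 ((611.9443969726562, 82.22984313964844), (99.69377136230469, 62.84808349609375), 49.22007369995117) [[555.5916137695312, 65.00936889648438], [603.1817016601562, 23.959808349609375], [668.2971801757812, 99.4503173828125], [620.7070922851562, 140.4998779296875]]
fence [480.32532211 193.14345521  89.06364828] 93.22505728495298 ((481.63037109375, 194.69944763183594), (99.87580871582031, 11.873407363891602), 49.24763870239258) [[444.5340576171875, 160.74501037597656], [453.52862548828125, 152.99415588378906], [518.7266845703125, 228.6538848876953], [509.73211669921875, 236.4047393798828]]
```

View pics/crop0.png

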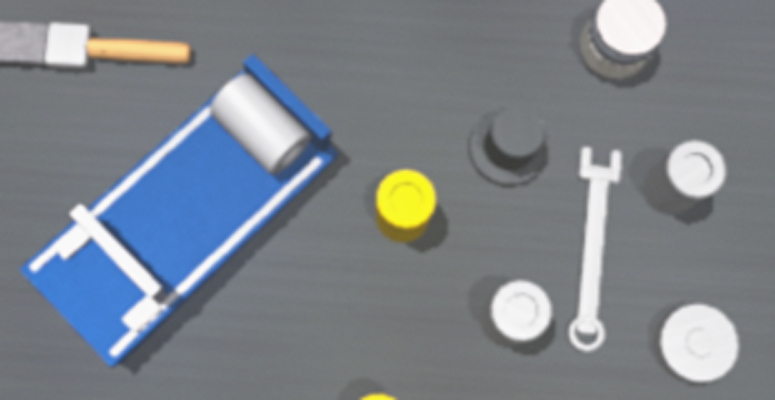

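Run:
```python
from h import *
t=np.load("top0.npz");im,w=t["im"],t["w"]
for n,(u,v) in dict(y2=(291,290),y3=(355,308),y4=(403,308),ring=(374,253),jaw=(380,185),free1=(110,320),free2=(200,320),free3=(60,250),free4=(230,300),brushL=(135,135)).items(): print(n,w[v,u].round())
th=np.radians(49.24);ex=np.array([np.cos(th),np.sin(th)]);ey=np.array([-ex[1],ex[0]]);O=np.array([635.5,62.1])
s=np.load("side0.npz")
for nm,W in(("top",w),("side",s["w"])):
    Q=W.reshape(-1,3); Q=Q[np.isfinite(Q[:,0])]; d=Q[:,:2]-O; x=d@ex;y=d@ey
    m=(abs(x)<75)&(abs(y-23)<14)&(Q[:,2]>72)&(Q[:,2]<90)
    print(nm,"rollerA x range",np.percentile(x[m],[0,2,98,100]),"ztop",Q[m,2].max(), "y at top",y[m][Q[m,2]>Q[m,2].max()-3].mean())
    m=(abs(x)<70)&(y>-25)&(y<5)&(Q[:,2]>68)&(Q[:,2]<80); print(" stop y",np.percentile(y[m],[2,98]),"x",np.percentile(x[m],[2,98]))
    m=(abs(x)<75)&(y>180)&(y<225)&(Q[:,2]>86)&(Q[:,2]<97); print(" fence y",np.percentile(y[m],[2,98]),"x",np.percentile(x[m],[2,98]))
    for lo,hi in((45,52),(52,56)):
        m=(abs(x)<56)&(abs(x)>40)&(y>60)&(y<180); print(" side rail z",np.nanpercentile(Q[m,2],[5,50,95]))
```

```text
y2 [355. -35.  74.]
y3 [ 329. -167.   75.]
y4 [ 336. -265.   74.]
ring [ 450. -219.    0.]
jaw [ 611. -229.   -0.]
free1 [261. 354.  -0.]
free2 [275. 158.  -2.]
free3 [404. 492.  -1.]
free4 [323.  97.   0.]
brushL [684. 356.  19.]
top rollerA x range [-49.4199085  -39.07096188  41.30006548  48.5000298 ] ztop 84.27300232276889 y at top 33.79806530269033
 stop y [-0.18799838  4.78030035] x [-48.93832015  47.71179007]
 fence y [197.49179321 208.69980958] x [-48.89013414  47.96659173]
 side rail z [29.6641651  35.53370318 39.36818307]
 side rail z [29.6641651  35.53370318 39.36818307]
side rollerA x range [-47.34691364 -43.53061541  46.93668846  51.0467142 ] ztop 82.0617118753047 y at top 33.911196232800364
 stop y [0.31017269 4.95379841] x [-41.37264238  45.42057858]
 fence y [198.66054132 211.77789688] x [-45.37039263  48.43819195]
 side rail z [31.67302673 34.89695887 39.69496595]
 side rail z [31.67302673 34.89695887 39.69496595]
```

```bash
python3 -m pendant '[{"xyz":[-0.033,-0.046,0],"roll":-3,"jaw":0},{"xyz":[-0.066,-0.092,0],"roll":-7,"jaw":0},{"xyz":[-0.099,-0.138,0],"roll":-10,"jaw":0},{"xyz":[-0.132,-0.184,0],"roll":-14,"jaw":0},{"xyz":[-0.165,-0.230,0],"roll":-18,"jaw":0},{"xyz":[-0.198,-0.276,0],"roll":-22,"jaw":0},{"xyz":[-0.231,-0.322,0],"roll":-26.6,"jaw":0},{"xyz":[-0.264,-0.367,0],"roll":-26.6,"jaw":0}]' 12
cat >> h.py <<'E'
th=np.radians(49.24);ex=np.array([np.cos(th),np.sin(th)]);ey=np.array([-ex[1],ex[0]]);O=np.array([635.5,62.1])
def bed(x,y,z):  # bed coords -> world
    s,c=np.sin(np.radians(3)),np.cos(np.radians(3))
    return np.r_[O+ex*x+ey*(y*c-z*s), 30+y*s+z*c]
def go(p,yaw=-40.76):
    s=env.state(); y=np.radians(s["ee_rot"][2]); d=np.array(p)-s["ee_pos"]
    X=np.array([np.cos(y),np.sin(y)]);Y=np.array([X[1],-X[0]])
    print("t",s["time_s"],"pos",s["ee_pos"].round(1),"rot",s["ee_rot"].round(1),"-> shift",(d[:2]@X).round(1),(d[:2]@Y).round(1),(-d[2]).round(1),"roll",round(np.degrees(y)-yaw,2),"F",s["force"].round(1),"w",round(s["gripper_width"],1))
E
python3 -c "
from h import *
go([458,-146,44]); go([330,330,150])"
```

```text
time_s: 1.1
ee_pos: [458.9, -144.2, 180.4]
ee_rot: [180.0, 0.0, -40.7]
force: [1.1, 1.0, 0.2]
gripper_width: 91.1
t 1.1 pos [ 458.9 -144.2  180.4] rot [180.    0.  -40.7] -> shift 0.5 2.0 136.4 roll 0.01 F [1.1 1.  0.2] w 91.1
t 1.1 pos [ 458.9 -144.2  180.4] rot [180.    0.  -40.7] -> shift -407.2 -275.1 30.4 roll 0.01 F [1.1 1.  0.2] w 91.1
```

```bash
python3 -m pendant '[{"xyz":[0,0.002,0.05],"roll":0,"jaw":0},{"xyz":[0,0.002,0.1],"roll":0,"jaw":0},{"xyz":[0,0.002,0.134],"roll":0,"jaw":0},{"xyz":[0,0.002,0.134],"roll":0,"jaw":0.3},{"xyz":[0,0.002,0.134],"roll":0,"jaw":0.6},{"xyz":[0,0.002,0.134],"roll":0,"jaw":1},{"xyz":[0,0.002,0.134],"roll":0,"jaw":1},{"xyz":[0,0.002,0.134],"roll":0,"jaw":1}]' 25
python3 -m pendant '[{"xyz":[0,0,-0.02],"roll":0,"jaw":1},{"xyz":[0,0,-0.06],"roll":0,"jaw":1},{"xyz":[0,0,-0.1],"roll":0,"jaw":1},{"xyz":[-0.04,-0.03,-0.104],"roll":0,"jaw":1},{"xyz":[-0.09,-0.06,-0.104],"roll":0,"jaw":1},{"xyz":[-0.14,-0.09,-0.104],"roll":0,"jaw":1},{"xyz":[-0.19,-0.12,-0.104],"roll":0,"jaw":1},{"xyz":[-0.24,-0.15,-0.104],"roll":0,"jaw":1}]' 25
python3 -c "
from h import *
go([330,330,150])"
```

```text
time_s: 2.1
ee_pos: [457.4, -147.6, 47.2]
ee_rot: [-180.0, -0.1, -40.8]
force: [0.1, -0.1, 0.4]
gripper_width: 44.1
time_s: 3.1
ee_pos: [372.7, 124.5, 151.0]
ee_rot: [-179.9, -0.0, -40.8]
force: [0.2, 0.3, 0.2]
gripper_width: 0.2
t 3.1 pos [372.7 124.5 151. ] rot [-179.9   -0.   -40.8] -> shift -166.6 -127.6 1.0 roll -0.05 F [0.2 0.3 0.2] w 0.2
```

Run:
```python
from h import *
im,d,w=pts("side"); cv2.imwrite("pics/s1.png",im)
```

```text
(no output)
```

View pics/s1.png

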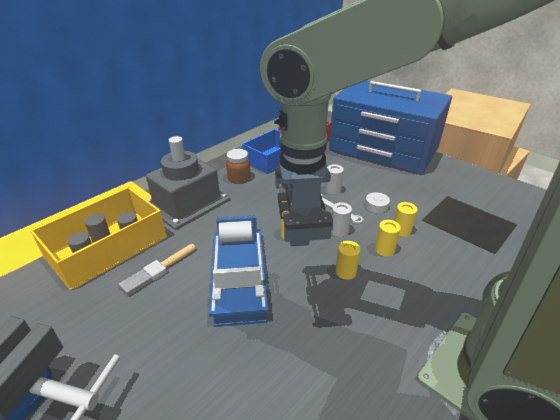

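Run:
```python
from h import *
im,d,w=pts("side")
s0=np.load("side0.npz")
for nm,W,I in(("before",s0["w"],s0["im"]),("now",w,im)):
    hs=cv2.cvtColor(I,cv2.COLOR_BGR2HSV)
    s=np.zeros(W.shape[:2],bool); s[195:245,326:358]=1
    m=s&(hs[...,1]<60)&(W[...,2]>72)&(W[...,2]<90); P=W[m]; print(nm,len(P),P.mean(0),P[:,2].max(),cv2.minEnclosingCircle(P[:,:2].astype(np.float32)))
im,d,w=pts("top"); cv2.imwrite("pics/t1.png",im)
s=np.zeros(w.shape[:2],bool); s[215:270,325:372]=1
P=w[s&(w[...,2]>73)&(w[...,2]<90)];print("top",len(P),P.mean(0) if len(P) else 0)
```

```text
before 211 [ 455.70501729 -141.48647502   77.46813301] 82.35912825815865 ((456.66302490234375, -142.84518432617188), 25.6118221282959)
now 210 [ 455.49735818 -141.23989069   77.68294152] 82.23552403039537 ((460.0853271484375, -143.027099609375), 28.32560920715332)
top 420 [ 457.86913156 -145.77286362   78.74902747]
```

View pics/t1.png

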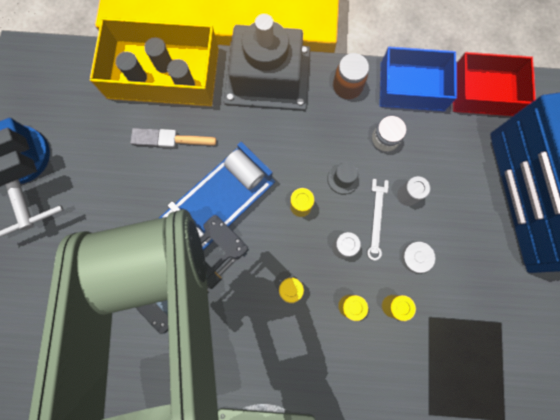

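Run:
```python
from h import *
im,d,w=pts("side")
for v in range(170,250,8): print(v,[tuple(w[v,u].round().astype(int)) if np.isfinite(w[v,u,0]) else 0 for u in range(276,336,8)])
cv2.imwrite("pics/s2.png",cv2.resize(im[150:320,230:400],None,fx=3.5,fy=3.5,interpolation=cv2.INTER_CUBIC))
go([372,124,151])
```

```text
170 [(np.int64(450), np.int64(106), np.int64(305)), (np.int64(374), np.int64(166), np.int64(363)), (np.int64(361), np.int64(161), np.int64(366)), (np.int64(350), np.int64(156), np.int64(369)), (np.int64(342), np.int64(146), np.int64(368)), (np.int64(336), np.int64(134), np.int64(365)), (np.int64(330), np.int64(121), np.int64(361)), (np.int64(588), np.int64(-274), np.int64(81))]
178 [(np.int64(451), np.int64(105), np.int64(287)), (np.int64(358), np.int64(183), np.int64(363)), (np.int64(350), np.int64(174), np.int64(362)), (np.int64(342), np.int64(164), np.int64(361)), (np.int64(332), np.int64(157), np.int64(362)), (np.int64(324), np.int64(148), np.int64(361)), (np.int64(316), np.int64(138), np.int64(360)), (np.int64(581), np.int64(-268), np.int64(59))]
186 [(np.int64(452), np.int64(105), np.int64(268)), (np.int64(410), np.int64(127), np.int64(298)), (np.int64(351), np.int64(173), np.int64(347)), (np.int64(340), np.int64(166), np.int64(348)), (np.int64(333), np.int64(155), np.int64(347)), (np.int64(324), np.int64(146), np.int64(346)), (np.int64(625), np.int64(-290), np.int64(0)), (np.i
[... 2101 characters left out ...]
p.int64(188), np.int64(278)), (np.int64(310), np.int64(177), np.int64(275)), (np.int64(301), np.int64(169), np.int64(276)), (np.int64(294), np.int64(157), np.int64(273)), (np.int64(464), np.int64(-121), np.int64(0))]
242 [(np.int64(551), np.int64(5), np.int64(0)), (np.int64(534), np.int64(-8), np.int64(2)), (np.int64(375), np.int64(142), np.int64(196)), (np.int64(365), np.int64(131), np.int64(195)), (np.int64(355), np.int64(119), np.int64(193)), (np.int64(474), np.int64(-66), np.int64(1)), (np.int64(461), np.int64(-83), np.int64(-2)), (np.int64(444), np.int64(-95), np.int64(1))]
t 3.3 pos [373.  123.6 150.8] rot [-180.    -0.   -40.6] -> shift -1.1 0.4 -0.2 roll 0.18 F [ 0.4 -0.5  0.1] w 0.5
```

View pics/s2.png

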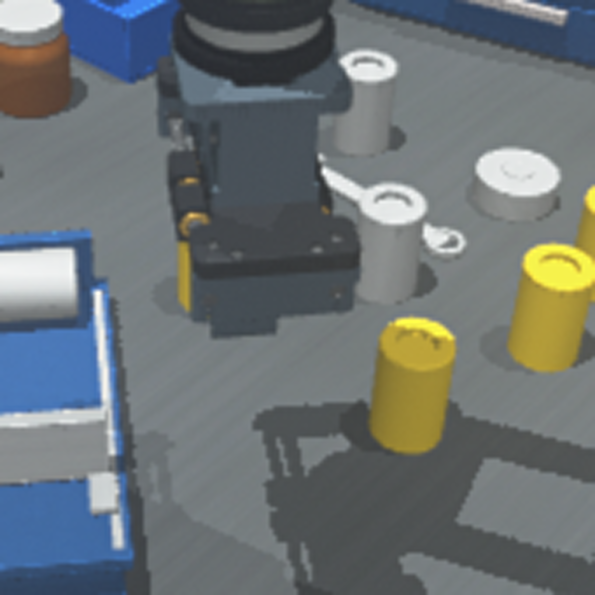

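Run:
```python
from h import *
for n in("side","top"):
    im,d,w=pts(n)
    P=env.camera_params(n);T=np.linalg.inv(P["cam_to_world"]);K=P["camera_matrix"]
    for z in (151,170,190,210,230,250):
        c=T@[373,124,z,1]; c=c[:3]*[1,-1,-1]; q=K@c; u,v=q[:2]/q[2]; print(n,z,round(u),round(v),"expect depth",c[2].round(),"read",d[int(v),int(u)])
    m=(np.hypot(w[...,0]-373,w[...,1]-124)<45)&(w[...,2]>100)&(w[...,2]<330)
    print(np.percentile(w[m][:,2],[0,1,5,20]), len(w[m]))
    lo=w[m&(w[...,2]<215)]; print(len(lo),lo.mean(0),lo.min(0),lo.max(0))
```

```text
side 151 299 255 expect depth 762.0 read 981.70996
side 170 299 248 expect depth 751.0 read 1000.02826
side 190 299 240 expect depth 738.0 read 628.3537
side 210 299 232 expect depth 726.0 read 618.5929
side 230 300 224 expect depth 714.0 read 597.9525
side 250 300 215 expect depth 702.0 read 612.42053
[182.73325431 184.59262467 189.72267207 200.01873489] 444
90 [366.50597769 130.60762498 192.43094936] [354.49794013 116.43889697 182.73325431] [387.94121769 144.7191396  200.3430618 ]
top 151 208 274 expect depth 744.0 read 393.2984
top 170 206 274 expect depth 725.0 read 383.73633
top 190 204 273 expect depth 705.0 read 373.1181
top 210 202 273 expect depth 686.0 read 362.92
top 230 200 273 expect depth 666.0 read 353.95676
top 250 197 272 expect depth 647.0 read 355.4783
[257.70758694 269.00186694 276.64209518 285.02866622] 247<stdin>:9: RuntimeWarning: Mean of empty slice.
  ret = um.true_divide(
Traceback (most recent call last):
ValueError: zero-size array to reduction operation minimum which has no identity
```

The rollers did not move: in the crop, roller r1 still stands at about (390,240). Depth puts the shut finger tips at z≈183 while the state says 151. The tips really sit about 31 mm higher than reported, so the jaws shut just over the roller's top. I'll correct by 31 mm and go back.

```bash
python3 -m pendant '[{"xyz":[0.03,0.02,0],"roll":0,"jaw":0},{"xyz":[0.07,0.045,0],"roll":0,"jaw":0},{"xyz":[0.11,0.07,0],"roll":0,"jaw":0},{"xyz":[0.15,0.09,0],"roll":0,"jaw":0},{"xyz":[0.19,0.115,0],"roll":0,"jaw":0},{"xyz":[0.22,0.135,0],"roll":0,"jaw":0},{"xyz":[0.24,0.150,0],"roll":0,"jaw":0},{"xyz":[0.24,0.150,0],"roll":0,"jaw":0}]' 25
python3 -c "
from h import *
go([458,-145.5,15])"
```

```text
time_s: 4.4
ee_pos: [456.9, -150.5, 150.2]
ee_rot: [180.0, 0.0, -41.1]
force: [0.1, -0.4, 0.3]
gripper_width: 77.6
t 4.4 pos [ 456.9 -150.5  150.2] rot [180.    0.  -41.1] -> shift -2.5 -4.5 135.2 roll -0.36 F [ 0.1 -0.4  0.3] w 77.6
```

```bash
python3 -m pendant '[{"xyz":[0,-0.002,0.04],"roll":0,"jaw":0},{"xyz":[0,-0.002,0.08],"roll":0,"jaw":0},{"xyz":[0,-0.002,0.115],"roll":0,"jaw":0},{"xyz":[0,-0.002,0.135],"roll":0,"jaw":0},{"xyz":[0,-0.002,0.135],"roll":0,"jaw":1},{"xyz":[0,-0.002,0.135],"roll":0,"jaw":1},{"xyz":[0,-0.002,0.135],"roll":0,"jaw":1},{"xyz":[0,-0.002,0.135],"roll":0,"jaw":1}]' 25
python3 -m pendant '[{"xyz":[0,0,0],"roll":0,"jaw":1},{"xyz":[0,0,0],"roll":0,"jaw":1},{"xyz":[0,0,-0.02],"roll":0,"jaw":1},{"xyz":[0,0,-0.05],"roll":0,"jaw":1},{"xyz":[0,0,-0.08],"roll":0,"jaw":1},{"xyz":[0,0,-0.11],"roll":0,"jaw":1},{"xyz":[-0.0,-0.0,-0.13],"roll":0,"jaw":1},{"xyz":[0,-0.0,-0.13],"roll":0,"jaw":1}]' 25
python3 -c "
from h import *
go([330,330,145])"
```

```text
time_s: 5.4
ee_pos: [458.9, -146.1, 16.3]
ee_rot: [-180.0, -0.1, -40.8]
force: [0.1, -1.2, -0.8]
gripper_width: 54.1
time_s: 6.4
ee_pos: [458.8, -146.1, 145.8]
ee_rot: [-180.0, -0.1, -40.8]
force: [0.2, -0.4, -6.7]
gripper_width: 49.6
t 6.4 pos [ 458.8 -146.1  145.8] rot [-1.80e+02 -1.00e-01 -4.08e+01] -> shift -408.4 -276.5 0.8 roll -0.01 F [ 0.2 -0.4 -6.7] w 49.6
```

```bash
python3 -m pendant '[{"xyz":[-0.03,-0.02,0],"roll":0,"jaw":1},{"xyz":[-0.075,-0.05,0],"roll":0,"jaw":1},{"xyz":[-0.12,-0.081,0],"roll":0,"jaw":1},{"xyz":[-0.165,-0.112,0],"roll":0,"jaw":1},{"xyz":[-0.21,-0.142,0],"roll":0,"jaw":1},{"xyz":[-0.255,-0.173,0],"roll":0,"jaw":1},{"xyz":[-0.3,-0.203,0],"roll":0,"jaw":1},{"xyz":[-0.345,-0.234,0],"roll":0,"jaw":1}]' 25
python3 -m pendant '[{"xyz":[-0.03,-0.02,0],"roll":0,"jaw":1},{"xyz":[-0.055,-0.037,0],"roll":0,"jaw":1},{"xyz":[-0.063,-0.0425,0.02],"roll":0,"jaw":1},{"xyz":[-0.063,-0.0425,0.06],"roll":0,"jaw":1},{"xyz":[-0.063,-0.0425,0.1],"roll":0,"jaw":1},{"xyz":[-0.063,-0.0425,0.12],"roll":0,"jaw":1},{"xyz":[-0.063,-0.0425,0.126],"roll":0,"jaw":1},{"xyz":[-0.063,-0.0425,0.129],"roll":0,"jaw":1}]' 25
python3 -c "
from h import *
go([330,330,15])"
```

```text
time_s: 7.4
ee_pos: [348.2, 257.4, 143.6]
ee_rot: [179.8, 0.0, -40.8]
force: [0.4, 0.6, -6.6]
gripper_width: 49.8
time_s: 8.4
ee_pos: [329.4, 329.3, 16.3]
ee_rot: [179.9, 0.0, -40.8]
force: [-4.0, -2.9, 9.2]
gripper_width: 49.6
t 8.4 pos [329.4 329.3  16.3] rot [179.9   0.  -40.8] -> shift -0.0 -0.9 1.3 roll -0.02 F [-4.  -2.9  9.2] w 49.6
```

```bash
python3 -m pendant '[{"xyz":[0,-0.006,-0.001],"roll":0,"jaw":1},{"xyz":[0,-0.012,-0.003],"roll":0,"jaw":1},{"xyz":[0,-0.018,-0.0035],"roll":0,"jaw":1},{"xyz":[0,-0.024,-0.004],"roll":0,"jaw":1},{"xyz":[0,-0.030,-0.004],"roll":0,"jaw":1},{"xyz":[0,-0.036,-0.003],"roll":0,"jaw":1},{"xyz":[0,-0.042,-0.002],"roll":0,"jaw":1},{"xyz":[0,-0.048,0],"roll":0,"jaw":1}]' 8
python3 - <<'E'
from h import *
im,d,w=pts("side"); go([330,330,15])
cv2.imwrite("pics/s3.png",cv2.resize(im[220:420,100:400],None,fx=2.6,fy=2.6))
E
```

```text
time_s: 9.4
ee_pos: [361.7, 366.6, 16.3]
ee_rot: [180.0, -0.0, -40.8]
force: [-0.4, 0.5, -6.9]
gripper_width: 49.7
t 9.45 pos [362.1 367.1  16.4] rot [-180.    -0.   -40.8] -> shift -0.1 49.0 1.4 roll -0.02 F [ 0.2  0.9 -6.2] w 49.6
```

View pics/s3.png

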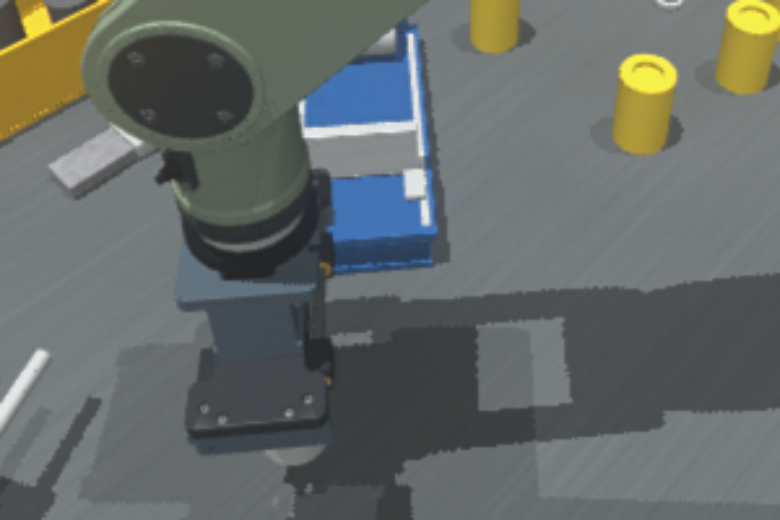

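```bash
python3 -m pendant '[{"xyz":[0,-0.005,0.002],"roll":0,"jaw":1},{"xyz":[0,-0.008,0.004],"roll":0,"jaw":1},{"xyz":[0,-0.011,0.005],"roll":0,"jaw":1},{"xyz":[0,-0.014,0.007],"roll":0,"jaw":1},{"xyz":[0,-0.016,0.008],"roll":0,"jaw":1},{"xyz":[0,-0.019,0.010],"roll":0,"jaw":1},{"xyz":[0,-0.021,0.012],"roll":0,"jaw":1},{"xyz":[0,-0.021,0.012],"roll":0,"jaw":1}]' 8
python3 - <<'E'
from h import *
im,d,w=pts("side")
c=np.array([375.7,383]);q=w[...,:2]-c
a=q@ex; b=q@ey
m=(abs(a)<140)&(abs(b)<60)&(w[...,2]>3)&(w[...,2]<75)
for lo in range(-120,120,10):
    k=m&(a>=lo)&(a<lo+10)
    if k.sum()>3: print(lo,k.sum(),"z",np.percentile(w[k][:,2],[2,50,98]).round(),"b",np.percentile(b[k],[2,98]).round())
E
```

```text
time_s: 10.45
ee_pos: [375.6, 382.8, 6.3]
ee_rot: [-179.9, -0.0, -40.8]
force: [-2.4, -2.9, 8.5]
gripper_width: 49.9
-50 52 z [ 9. 21. 36.] b [-4. 15.]
-40 200 z [ 9. 43. 74.] b [-6. 23.]
-30 66 z [ 6. 35. 66.] b [18. 25.]
-20 13 z [ 4.  9. 15.] b [23. 40.]
```

Run:
```python
from h import *
im,d,w=pts("side")
c=np.array([375.7,383]);q=w[...,:2]-c
a=q@ex; b=q@ey
for lo in range(3,110,6):
    k=(abs(a)<120)&(abs(b)<16)&(w[...,2]>lo)&(w[...,2]<lo+6)
    if k.sum()>2: print(lo,k.sum(),"a",np.percentile(a[k],[2,50,98]).round())
```

```text
3 4 a [-39.  86. 103.]
9 15 a [-44. -43. -40.]
15 15 a [-44. -43. -38.]
21 14 a [-43. -42. -38.]
27 14 a [-42. -40. -37.]
33 17 a [-41. -39. -36.]
39 16 a [-40. -38. -35.]
45 19 a [-39. -37. -32.]
51 16 a [-38. -37. -33.]
57 17 a [-36. -36. -32.]
63 18 a [-35. -35. -32.]
69 14 a [-34. -34. -32.]
75 7 a [-34. -33. -33.]
81 14 a [-33. -23. -16.]
```

The measurement shows the roller slid rather than tipped (about 9° of lean), and it shifted about 11 mm in the pads. New plan: regrip it, then tip it over the rack's fixed long edge straight onto the bed.

```bash
python3 -m pendant '[{"xyz":[0,0,0],"roll":0,"jaw":0.44},{"xyz":[0,0,0],"roll":0,"jaw":0.40},{"xyz":[0,0,0],"roll":0,"jaw":0.3},{"xyz":[0,0.005,-0.004],"roll":0,"jaw":0.2},{"xyz":[0,0.012,-0.009],"roll":0,"jaw":0.2},{"xyz":[0,0.020,-0.009],"roll":0,"jaw":0.2},{"xyz":[0,0.020,-0.009],"roll":0,"jaw":0.2},{"xyz":[0,0.020,-0.009],"roll":0,"jaw":0.2}]' 8
python3 - <<'E'
from h import *
im,d,w=pts("side")
c=np.array([375.7,383]);q=w[...,:2]-c
a=q@ex; b=q@ey
for lo in range(3,90,12):
    k=(abs(a)<60)&(abs(b)<40)&(w[...,2]>lo)&(w[...,2]<lo+6)
    if k.sum()>2: print(lo,k.sum(),"a",np.percentile(a[k],[2,50,98]).round(),"b",np.percentile(b[k],[2,50,98]).round())
go([0,0,0])
E
```

```text
time_s: 11.55
ee_pos: [362.1, 367.1, 13.6]
ee_rot: [-180.0, -0.0, -40.8]
force: [-0.4, -0.2, -0.4]
gripper_width: 72.6
3 38 a [-54. -26.   5.] b [-13.  25.  36.]
51 3 a [-36. -35. -34.] b [-36. -36. -36.]
63 4 a [-38. -37. -36.] b [-40. -38. -35.]
75 9 a [-40. -38. -37.] b [-38. -15.  -8.]
t 11.6 pos [362.2 367.2  13.5] rot [-180.    -0.   -40.8] -> shift -34.4 514.6 13.5 roll -0.02 F [0.6 0.  0.4] w 73.0
```

Run:
```python
from h import *
im,d,w=pts("side")
a=cv2.resize(im[250:420,100:330],None,fx=2.3,fy=2.3)
im,d,w=pts("top"); np.savez("t4.npz",im=im,w=w)
b=cv2.resize(im[140:400,0:260],None,fx=1.0,fy=1.5)
cv2.imwrite("pics/s4.png",np.hstack([a[:390],b[:390]]))
```

```text
(no output)
```

View pics/s4.png

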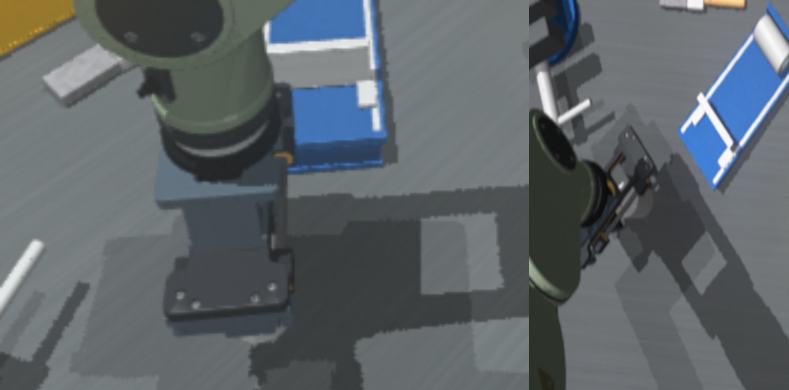

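```bash
python3 -m pendant '[{"xyz":[0,0,-0.03],"roll":0,"jaw":0.1},{"xyz":[0,0,-0.08],"roll":0,"jaw":0},{"xyz":[0,0,-0.13],"roll":0,"jaw":0},{"xyz":[0.0,0.03,-0.16],"roll":0,"jaw":0},{"xyz":[0,0.07,-0.16],"roll":0,"jaw":0},{"xyz":[0,0.11,-0.16],"roll":0,"jaw":0},{"xyz":[0,0.15,-0.16],"roll":0,"jaw":0},{"xyz":[0,0.15,-0.16],"roll":0,"jaw":0}]' 8
python3 - <<'E'
from h import *
for n in("top","side"):
    im,d,w=pts(n); np.savez(n+"5.npz",im=im,w=w)
    cv2.imwrite("pics/%s5.png"%n,im)
    m=(w[...,2]>8)&(w[...,2]<100)&(w[...,0]>250)&(w[...,0]<450)&(w[...,1]>280)&(w[...,1]<480)
    nl,lab,st,ce=cv2.connectedComponentsWithStats(m.astype(np.uint8))
    for i in range(1,nl):
        if st[i,4]>30:
            P=w[lab==i]; print(n,st[i],P.mean(0).round(),P[:,2].max().round(1),cv2.minAreaRect(P[:,:2].astype(np.float32)))
            T=P[P[:,2]>P[:,2].max()-6]; print("  top",T.mean(0).round(1),cv2.minAreaRect(T[:,:2].astype(np.float32)))
go([0,0,0])
E
```

```text
time_s: 12.7
ee_pos: [262.4, 251.7, 173.5]
ee_rot: [180.0, -0.0, -40.8]
force: [0.6, 1.1, -0.4]
gripper_width: 91.0
top [ 85 260  38  25 752] [362. 358.  66.] 83.7 ((361.71356201171875, 364.4833984375), (48.60616683959961, 49.757484436035156), 4.065064907073975)
  top [361.3 364.6  79.7] ((361.5502624511719, 365.2578125), (48.20121765136719, 48.637332916259766), 29.044593811035156)
side [ 194  349   33   49 1225] [352. 372.  61.] 82.5 ((360.5848388671875, 368.0914001464844), (50.0492057800293, 50.128273010253906), 39.395748138427734)
  top [359.6 368.2  79.5] ((360.5962219238281, 367.5940246582031), (48.9235725402832, 49.3450927734375), 39.395748138427734)
t 12.8 pos [264.6 253.9 173.9] rot [-179.9   -0.   -40.8] -> shift -34.4 365.1 173.9 roll -0.03 F [ 0.2 -0.3  0.2] w 91.3
```

```bash
python3 -m pendant '[{"xyz":[0,-0.05,0],"roll":0,"jaw":0},{"xyz":[0,-0.1,0],"roll":0,"jaw":0},{"xyz":[0,-0.15,0.02],"roll":0,"jaw":0},{"xyz":[0,-0.15,0.08],"roll":0,"jaw":0.1},{"xyz":[0,-0.15,0.13],"roll":0,"jaw":0.2},{"xyz":[0,-0.15,0.158],"roll":0,"jaw":0.3},{"xyz":[0,-0.15,0.158],"roll":0,"jaw":1},{"xyz":[0,-0.15,0.158],"roll":0,"jaw":1}]' 20
python3 -m pendant '[{"xyz":[0,0,0],"roll":0,"jaw":1},{"xyz":[0,0,0],"roll":0,"jaw":1},{"xyz":[0,0,0],"roll":0,"jaw":1},{"xyz":[0,0,-0.03],"roll":0,"jaw":1},{"xyz":[0,0,-0.07],"roll":0,"jaw":1},{"xyz":[0,0,-0.11],"roll":0,"jaw":1},{"xyz":[0,0,-0.12],"roll":0,"jaw":1},{"xyz":[0,0,-0.12],"roll":0,"jaw":1}]' 20
python3 -c "
from h import *
p=bed(-100,110,0); print(p); go([p[0],p[1],120])"
```

```text
time_s: 13.8
ee_pos: [363.1, 368.1, 16.0]
ee_rot: [-179.9, -0.0, -40.8]
force: [0.8, -0.2, -5.2]
gripper_width: 49.5
time_s: 14.8
ee_pos: [361.7, 366.7, 135.1]
ee_rot: [180.0, -0.0, -40.8]
force: [0.8, 0.0, -8.0]
gripper_width: 49.8
[487.00537546  58.07458717  35.75695519]
t 14.8 pos [361.7 366.7 135.1] rot [180.   -0.  -40.8] -> shift 296.4 151.8 15.1 roll -0.02 F [ 0.8  0.  -8. ] w 49.8
```

```bash
python3 -m pendant '[{"xyz":[0.03,0.015,0],"roll":0,"jaw":1},{"xyz":[0.075,0.038,0],"roll":0,"jaw":1},{"xyz":[0.12,0.061,0],"roll":0,"jaw":1},{"xyz":[0.165,0.085,0],"roll":0,"jaw":1},{"xyz":[0.21,0.108,0],"roll":0,"jaw":1},{"xyz":[0.255,0.131,0],"roll":0,"jaw":1},{"xyz":[0.285,0.146,0],"roll":0,"jaw":1},{"xyz":[0.296,0.152,0],"roll":0,"jaw":1}]' 20
python3 -m pendant '[{"xyz":[0,0,0.01],"roll":0,"jaw":1},{"xyz":[0,0,0.04],"roll":0,"jaw":1},{"xyz":[0,0,0.07],"roll":0,"jaw":1},{"xyz":[0,0,0.09],"roll":0,"jaw":1},{"xyz":[0,0,0.097],"roll":0,"jaw":1},{"xyz":[0,0,0.097],"roll":0,"jaw":1},{"xyz":[0,0,0.097],"roll":0,"jaw":1},{"xyz":[0,0,0.097],"roll":0,"jaw":1}]' 12
python3 - <<'E'
from h import *
p=bed(-100,110,0); go([p[0],p[1],37.5])
im,d,w=pts("side"); np.savez("s6.npz",im=im,w=w); q=w[...,:2]-O; a=q@ex;b=q@ey
for lo in range(3,110,12):
    k=(a<-40)&(a>-150)&(abs(b-108)<30)&(w[...,2]>lo)&(w[...,2]<lo+6)
    if k.sum()>2: print(lo,k.sum(),"a",np.percentile(a[k],[2,50,98]).round(),"b",np.percentile(b[k],[2,50,98]).round())
E
```

```text
time_s: 15.8
ee_pos: [486.0, 56.8, 133.3]
ee_rot: [179.8, 0.2, -40.9]
force: [1.0, 0.5, -6.8]
gripper_width: 49.5
time_s: 16.8
ee_pos: [487.5, 58.8, 39.3]
ee_rot: [-179.9, -0.1, -40.8]
force: [-0.4, -0.4, -6.1]
gripper_width: 49.8
t 16.8 pos [487.5  58.8  39.3] rot [-1.799e+02 -1.000e-01 -4.080e+01] -> shift 0.1 0.9 1.8 roll -0.02 F [-0.4 -0.4 -6.1] w 49.8
27 47 a [-124.  -94.  -45.] b [ 80. 129. 136.]
39 38 a [-124.  -96.  -70.] b [114. 132. 137.]
51 40 a [-123. -102.  -77.] b [116. 132. 136.]
63 19 a [-123.  -96.  -77.] b [115. 127. 136.]
75 10 a [-122.  -81.  -77.] b [119. 124. 128.]
87 6 a [-123.  -81.  -77.] b [120. 124. 127.]
```

```bash
python3 -m pendant '[{"xyz":[0,-0.012,0],"roll":0,"jaw":1},{"xyz":[0,-0.018,-0.001],"roll":0,"jaw":1},{"xyz":[0,-0.025,-0.003],"roll":0,"jaw":1},{"xyz":[0,-0.032,-0.004],"roll":0,"jaw":1},{"xyz":[0,-0.039,-0.005],"roll":0,"jaw":1},{"xyz":[0,-0.046,-0.005],"roll":0,"jaw":1},{"xyz":[0,-0.053,-0.004],"roll":0,"jaw":1},{"xyz":[0,-0.060,-0.003],"roll":0,"jaw":1}]' 10
cat > prof.py <<'E'
from h import *
s=env.state(); t=s["ee_pos"]; print("t",s["time_s"],"tcp bed x,y",((t[:2]-O)@ex).round(1),((t[:2]-O)@ey).round(1),"zrep",t[2].round(1),"F",s["force"].round(1))
im,d,w=pts("side"); np.savez("s7.npz",im=im,w=w); q=w[...,:2]-O; a=q@ex;b=q@ey
c=(t[:2]-O)@ey
for lo in range(3,130,8):
    k=(a<60)&(a>-150)&(abs(b-c)<27)&(w[...,2]>lo)&(w[...,2]<lo+6)
    if k.sum()>2: print(lo,k.sum(),"a",np.percentile(a[k],[2,50,98]).round(),"b",np.percentile(b[k],[2,50,98]).round())
E
python3 prof.py
```

```text
time_s: 17.85
ee_pos: [526.6, 104.4, 41.7]
ee_rot: [-180.0, -0.0, -40.8]
force: [-1.7, -2.5, -2.0]
gripper_width: 49.9
t 17.85 tcp bed x,y -39.0 110.1 zrep 41.7 F [-1.7 -2.5 -2. ]
27 68 a [-74.  14.  60.] b [ 84.  93. 131.]
35 302 a [-77.  -0.  56.] b [ 90. 124. 136.]
43 25 a [-93. -77. -58.] b [128. 134. 137.]
51 47 a [-103.  -82.  -52.] b [111. 133. 136.]
59 47 a [-100.  -85.  -48.] b [106. 131. 136.]
67 51 a [-94. -80. -57.] b [108. 130. 136.]
75 42 a [-87. -76. -57.] b [106. 129. 136.]
83 32 a [-80. -70. -20.] b [116. 126. 136.]
91 14 a [-72. -63. -58.] b [119. 129. 132.]
```

```bash
python3 -m pendant '[{"xyz":[0,-0.005,0.001],"roll":0,"jaw":1},{"xyz":[0,-0.010,0.0035],"roll":0,"jaw":1},{"xyz":[0,-0.016,0.0065],"roll":0,"jaw":1},{"xyz":[0,-0.0215,0.011],"roll":0,"jaw":1},{"xyz":[0,-0.027,0.016],"roll":0,"jaw":1},{"xyz":[0,-0.032,0.022],"roll":0,"jaw":1},{"xyz":[0,-0.035,0.026],"roll":0,"jaw":1},{"xyz":[0,-0.037,0.029],"roll":0,"jaw":1}]' 10
python3 prof.py
```

```text
time_s: 18.9
ee_pos: [550.4, 132.0, 12.1]
ee_rot: [180.0, -0.0, -40.8]
force: [1.7, 0.4, -0.9]
gripper_width: 49.7
t 18.9 tcp bed x,y -2.6 110.1 zrep 12.1 F [ 1.7  0.4 -0.9]
3 5 a [-136.  -98.  -65.] b [109. 112. 134.]
27 20 a [24. 45. 57.] b [ 86. 104. 131.]
35 186 a [-56.  23.  57.] b [ 97. 129. 137.]
43 13 a [-73. -56. -22.] b [128. 132. 133.]
51 38 a [-75. -51. -23.] b [132. 134. 136.]
59 53 a [-75. -50. -20.] b [133. 135. 137.]
67 55 a [-76. -52. -23.] b [130. 133. 136.]
75 74 a [-76. -60. -42.] b [ 96. 126. 132.]
83 56 a [-74. -57. -43.] b [102. 112. 121.]
```

```bash
python3 -m pendant '[{"xyz":[0,0,0],"roll":0,"jaw":0.42},{"xyz":[0,0,0],"roll":0,"jaw":0.36},{"xyz":[0,0.01,0],"roll":0,"jaw":0.34},{"xyz":[0,0.022,0],"roll":0,"jaw":0.34},{"xyz":[0,0.032,0],"roll":0,"jaw":0.34},{"xyz":[0,0.032,0],"roll":0,"jaw":1},{"xyz":[0,0.032,0],"roll":0,"jaw":1},{"xyz":[0,0.032,0],"roll":0,"jaw":1}]' 20
python3 prof.py
python3 - <<'E'
from h import *
for n in("top0","side0"):
    W=np.load(n+".npz")["w"].reshape(-1,3); q=W[:,:2]-O; a=q@ex;b=q@ey
    m=(abs(a)<70)&(b>16)&(b<42)&(W[:,2]>70)&(W[:,2]<90); print(n,m.sum(),np.percentile(a[m],[0,1,3,97,99,100]).round(1),W[m][:,2].max().round(1))
    # silhouette top by y
    for y in range(6,50,4):
        k=(abs(a)<30)&(abs(b-y)<2)&(W[:,2]>30)
        if k.sum(): print(y,np.median(W[k][:,2]).round(1),end="; ")
    print()
E
```

```text
time_s: 19.95
ee_pos: [529.4, 107.2, 12.8]
ee_rot: [179.9, -0.0, -40.8]
force: [-0.1, -5.5, 5.0]
gripper_width: 49.4
t 19.95 tcp bed x,y -35.1 109.8 zrep 12.8 F [-0.1 -5.5  5. ]
27 30 a [-3. 31. 60.] b [ 85.  98. 121.]
35 210 a [-54.  24.  58.] b [ 90. 127. 137.]
43 8 a [-63. -55.   2.] b [129. 130. 133.]
51 22 a [-75. -60.   2.] b [132. 134. 137.]
59 40 a [-74. -57.   3.] b [132. 134. 136.]
67 24 a [-72. -15.   1.] b [131. 134. 136.]
top0 382 [-37.1 -36.9 -36.2  39.   41.   41.7] 84.3
6 74.3; 10 73.7; 14 63.6; 18 70.7; 22 75.4; 26 78.3; 30 79.2; 34 80.8; 38 80.7; 42 80.1; 46 79.5; 
side0 109 [-34.1 -33.9 -31.6  41.6  42.3  43.3] 82.7
6 74.3; 10 73.6; 14 71.5; 18 70.2; 22 75.7; 26 77.3; 30 79.3; 34 80.1; 38 80.7; 42 80.1; 46 79.8;
```

```bash
sed -i 's/O=np.array(\[635.5,62.1\])/O=np.array([635.5,62.1])+13.0*ey/' h.py
python3 -m pendant '[{"xyz":[0,0,-0.006],"roll":0,"jaw":1},{"xyz":[0,-0.01,-0.006],"roll":0,"jaw":1},{"xyz":[0,-0.02,-0.006],"roll":0,"jaw":1},{"xyz":[0,-0.03,-0.006],"roll":0,"jaw":1},{"xyz":[0,-0.04,-0.006],"roll":0,"jaw":1},{"xyz":[0,-0.04,-0.004],"roll":0,"jaw":1},{"xyz":[0,-0.04,-0.002],"roll":0,"jaw":1},{"xyz":[0,-0.04,0],"roll":0,"jaw":1}]' 20
python3 prof.py
```

```text
time_s: 21.0
ee_pos: [555.0, 137.8, 12.9]
ee_rot: [180.0, 0.0, -40.8]
force: [-3.2, -0.9, 7.3]
gripper_width: 49.3
t 21.0 tcp bed x,y 4.8 97.4 zrep 12.9 F [-3.2 -0.9  7.3]
3 6 a [-137. -115.  -74.] b [75. 82. 99.]
27 15 a [-59. -42.  60.] b [ 72.  82. 107.]
35 195 a [-56. -16.  57.] b [ 82. 115. 124.]
43 15 a [-32.  27.  42.] b [117. 119. 121.]
51 27 a [-32. -15.  42.] b [119. 122. 123.]
59 31 a [-32.  26.  44.] b [119. 122. 124.]
67 25 a [-34.  25.  40.] b [117. 121. 123.]
75 6 a [-35. -33. -32.] b [ 86. 113. 114.]
83 7 a [-35. -33. -33.] b [ 91. 101. 113.]
```

```bash
python3 -m pendant '[{"xyz":[0,0,0],"roll":0,"jaw":0.43},{"xyz":[0,0,0],"roll":0,"jaw":0.41},{"xyz":[0,0,0],"roll":0,"jaw":0.39},{"xyz":[0.002,0,0],"roll":0,"jaw":0.38},{"xyz":[0.003,0,-0.003],"roll":0,"jaw":0.38},{"xyz":[0.003,0,-0.015],"roll":0,"jaw":0.38},{"xyz":[0.003,0,-0.035],"roll":0,"jaw":0.38},{"xyz":[0.003,0,-0.07],"roll":0,"jaw":0.3}]' 20
python3 -c "
from h import *
p=bed(5,250,0);print(p);go([p[0],p[1],83]); go([591,-290.5,130])"
```

```text
time_s: 22.05
ee_pos: [556.9, 136.0, 83.0]
ee_rot: [179.9, 0.1, -40.8]
force: [0.5, -0.5, -0.0]
gripper_width: 63.0
[439.81435012 237.37414994  43.08398906]
t 22.05 pos [556.9 136.   83. ] rot [ 1.799e+02  1.000e-01 -4.080e+01] -> shift -154.9 -0.3 -0.0 roll -0.02 F [ 0.5 -0.5 -0. ] w 63.0
t 22.05 pos [556.9 136.   83. ] rot [ 1.799e+02  1.000e-01 -4.080e+01] -> shift 304.4 300.7 -47.0 roll -0.02 F [ 0.5 -0.5 -0. ] w 63.0
```

```bash
python3 -m pendant '[{"xyz":[-0.03,0,-0.01],"roll":0,"jaw":0.5},{"xyz":[-0.08,0.0,-0.01],"roll":0,"jaw":1},{"xyz":[-0.12,0.003,-0.01],"roll":0,"jaw":1},{"xyz":[-0.143,0.003,-0.005],"roll":0,"jaw":1},{"xyz":[-0.143,0.003,0.02],"roll":0,"jaw":1},{"xyz":[-0.143,0.003,0.045],"roll":0,"jaw":1},{"xyz":[-0.143,0.003,0.056],"roll":0,"jaw":1},{"xyz":[-0.143,0.003,0.056],"roll":0,"jaw":1}]' 20
cat > rk.py <<'E'
from h import *
s=env.state(); t=s["ee_pos"]; print("t",s["time_s"],"tcp bed x,y",((t[:2]-O)@ex).round(1),((t[:2]-O)@ey).round(1),"zrep",t[2].round(1),"F",s["force"].round(1),"F along ey",(s["force"][:2]@ey).round(1),"w",s["gripper_width"].round(1))
for n in ("top","side"):
    im,d,W=pts(n); cv2.imwrite("pics/rk_%s.png"%n,im); W=W.reshape(-1,3); q=W[:,:2]-O; a=q@ex;b=q@ey
    print(n,"profile",[(y,np.median(W[k][:,2]).round()) for y in range(-10,215,5) for k in [(abs(a)<30)&(abs(b-y)<2.5)&(W[:,2]>25)&(W[:,2]<150)] if k.sum()>3])
    for lo,hi in((5,45),(52,95)):
        m=(abs(a)<70)&(b>lo)&(b<hi)&(W[:,2]>68)&(W[:,2]<92)
        if m.sum()>5: print("  y",lo,hi,"x range",np.percentile(a[m],[1,3,97,99]).round(1))
E
python3 rk.py
```

```text
time_s: 23.05
ee_pos: [447.4, 227.2, 26.5]
ee_rot: [180.0, 0.0, -40.8]
force: [-0.8, -0.5, 0.0]
gripper_width: 0.7Traceback (most recent call last):
  File "rk.py", line 2, in <module>
    s=env.state(); t=s["ee_pos"]; print("t",s["time_s"],"tcp bed x,y",((t[:2]-O)@ex).round(1),((t[:2]-O)@ey).round(1),"zrep",t[2].round(1),"F",s["force"].round(1),"F along ey",(s["force"][:2]@ey).round(1),"w",s["gripper_width"].round(1))
                                                                                                                                                                                                                 ^^^^^^^^^^^^^^^^^^^^^^^^
AttributeError: 'float' object has no attribute 'round'
```

```bash
sed -i 's/,"w",s\["gripper_width"\].round(1)//' rk.py; python3 rk.py
```

```text
t 23.05 tcp bed x,y 2.3 237.2 zrep 26.5 F [-0.8 -0.5  0. ] F along ey 0.2
top profile [(-10, np.float64(74.0)), (-5, np.float64(75.0)), (0, np.float64(66.0)), (5, np.float64(71.0)), (10, np.float64(76.0)), (15, np.float64(79.0)), (20, np.float64(80.0)), (25, np.float64(81.0)), (30, np.float64(80.0)), (35, np.float64(78.0)), (40, np.float64(75.0)), (45, np.float64(70.0)), (50, np.float64(64.0)), (55, np.float64(75.0)), (60, np.float64(79.0)), (65, np.float64(82.0)), (70, np.float64(83.0)), (75, np.float64(83.0)), (80, np.float64(83.0)), (85, np.float64(81.0)), (90, np.float64(78.0)), (95, np.float64(73.0)), (100, np.float64(36.0)), (105, np.float64(35.0)), (110, np.float64(35.0)), (115, np.float64(36.0)), (120, np.float64(36.0)), (125, np.float64(36.0)), (130, np.float64(37.0)), (135, np.float64(37.0)), (140, np.float64(37.0)), (145, np.float64(38.0)), (150, np.float64(37.0)), (155, np.float64(38.0)), (160, np.float64(38.0)), (165, np.float64(39.0)), (170, np.float64(39.0)), (175, np.float64(39.0)), (180, np.float64(39.0)), (185, np.float64(66.0)), (190, np.float64(90.0)), (195, np.float64(89.0)), (200, np.float64(40.0)), (205, np.float64(41.0)), (210, np.float64(41.0))]
  y 5 45 x range [-37.1 -36.3  40.   41.3]
  y 52 95 x range [-36.3 -35.8  40.9  42.3]
side profile []
  y 5 45 x range [-35.9 -35.9 -34.3 -34.2]
```

```bash
python3 -m pendant '[{"xyz":[0.018,0,0],"roll":0,"jaw":1},{"xyz":[0.028,0,0],"roll":0,"jaw":1},{"xyz":[0.040,0,0],"roll":0,"jaw":1},{"xyz":[0.052,0,0.001],"roll":0,"jaw":1},{"xyz":[0.064,0,0.002],"roll":0,"jaw":1},{"xyz":[0.076,0,0.003],"roll":0,"jaw":1},{"xyz":[0.088,0,0.004],"roll":0,"jaw":1},{"xyz":[0.098,0,0.004],"roll":0,"jaw":1}]' 20
python3 rk.py
```

```text
time_s: 24.15
ee_pos: [521.7, 163.5, 22.6]
ee_rot: [-180.0, 0.1, -40.9]
force: [-3.0, 4.4, -0.7]
gripper_width: 0.4
t 24.15 tcp bed x,y 2.5 139.4 zrep 22.6 F [-3.   4.4 -0.7] F along ey 5.1
top profile [(-10, np.float64(74.0)), (-5, np.float64(75.0)), (0, np.float64(67.0)), (5, np.float64(71.0)), (10, np.float64(76.0)), (15, np.float64(79.0)), (20, np.float64(80.0)), (25, np.float64(81.0)), (30, np.float64(80.0)), (35, np.float64(79.0)), (40, np.float64(75.0)), (45, np.float64(69.0)), (50, np.float64(63.0)), (55, np.float64(74.0)), (60, np.float64(79.0)), (65, np.float64(82.0)), (70, np.float64(83.0)), (75, np.float64(83.0)), (80, np.float64(83.0)), (85, np.float64(81.0)), (90, np.float64(78.0)), (95, np.float64(73.0)), (100, np.float64(36.0)), (105, np.float64(35.0)), (110, np.float64(35.0)), (115, np.float64(37.0)), (120, np.float64(86.0)), (125, np.float64(87.0)), (130, np.float64(38.0)), (135, np.float64(37.0)), (140, np.float64(37.0)), (145, np.float64(38.0)), (150, np.float64(37.0)), (155, np.float64(37.0))]
  y 5 45 x range [-37.1 -36.6  39.4  41.2]
  y 52 95 x range [-36.4 -36.2  40.2  42.3]
side profile [(125, np.float64(35.0)), (130, np.float64(37.0)), (135, np.float64(37.0)), (140, np.float64(37.0)), (145, np.float64(37.0)), (150, np.float64(38.0)), (155, np.float64(38.0)), (160, np.float64(38.0)), (165, np.float64(38.0)), (170, np.float64(38.0)), (175, np.float64(39.0)), (180, np.float64(39.0)), (185, np.float64(39.0)), (190, np.float64(40.0)), (195, np.float64(40.0)), (200, np.float64(40.0)), (205, np.float64(40.0)), (210, np.float64(41.0))]
```

```bash
python3 -m pendant '[{"xyz":[0.006,0,0],"roll":0,"jaw":1},{"xyz":[0.011,0,0],"roll":0,"jaw":1},{"xyz":[0.013,0,0],"roll":0,"jaw":1},{"xyz":[0.014,0,0],"roll":0,"jaw":1},{"xyz":[0.015,0,0],"roll":0,"jaw":1},{"xyz":[0.015,0,0],"roll":0,"jaw":1},{"xyz":[0.016,0,0],"roll":0,"jaw":1},{"xyz":[0.016,0,0],"roll":0,"jaw":1}]' 20
```

```text
time_s: 25.25
ee_pos: [532.9, 153.0, 22.0]
ee_rot: [179.9, 0.1, -40.8]
force: [-3.0, 5.0, -1.9]
gripper_width: 0.6
```

```bash
python3 -m pendant '[{"xyz":[0.0005,0,0],"roll":0,"jaw":1},{"xyz":[0.001,0,0],"roll":0,"jaw":1},{"xyz":[0.001,0,0],"roll":0,"jaw":1},{"xyz":[0.0015,0,0],"roll":0,"jaw":1},{"xyz":[0.0015,0,0],"roll":0,"jaw":1},{"xyz":[0.002,0,0],"roll":0,"jaw":1},{"xyz":[0.002,0,0],"roll":0,"jaw":1},{"xyz":[0.002,0,0],"roll":0,"jaw":1}]' 20;python3 rk.py|cut -c1-900
```

```text
time_s: 26.25
ee_pos: [534.4, 151.7, 22.0]
ee_rot: [179.9, 0.1, -40.8]
force: [-2.0, 3.9, -3.2]
gripper_width: 0.5
t 26.25 tcp bed x,y 1.8 122.1 zrep 22.0 F [-2.   3.9 -3.2] F along ey 4.1
top profile [(-10, np.float64(74.0)), (-5, np.float64(75.0)), (0, np.float64(66.0)), (5, np.float64(72.0)), (10, np.float64(76.0)), (15, np.float64(79.0)), (20, np.float64(80.0)), (25, np.float64(82.0)), (30, np.float64(81.0)), (35, np.float64(79.0)), (40, np.float64(74.0)), (45, np.float64(70.0)), (50, np.float64(64.0)), (55, np.float64(75.0)), (60, np.float64(78.0)), (65, np.float64(82.0)), (70, np.float64(83.0)), (75, np.float64(83.0)), (80, np.float64(83.0)), (85, np.float64(81.0)), (90, np.float64(78.0)), (95, np.float64(73.0)), (100, np.float64(84.0)), (105, np.float64(85.0)), (110, np.float64(68.0)), (115, np.float64(37.0)), (120, np.float64(36.0)), (125, np.float64(36.0)), (130, np.float64(35.0))]
  y 5 45 x range [-37.1 -36.8  37.   40. ]
  y 52 95 x range [-36.7 -36.4  36.9  40.2]
side profile [(110, np.float64(35.0)), (115, np.float64(39.0)), (120, np.float64(36.0)), (125, np.float64(36.0)), (130, np.float64(37.0)), (135, np.float64(37.0)), (140, np.float64(37.0)), (145, np.float64(38.0)), (150, np.float64(38.0)), (155, np.float64(38.0)), (160, np.float64(38.0)), (165, np.float64(38.0)), (170, np.float64(39.0)), (175, np.float64(38.0)), (180, np.float64(39.0)), (185, np.float64(39.0)), (190, np.float64(40.0)), (195, np.float64(40.0)), (200, np.float64(41.0)), (205, np.float64(140.0)), (210, np.float64(41.0))]
```

```bash
python3 -m pendant '[{"xyz":[0.0005,0,0],"roll":0,"jaw":1},{"xyz":[0.001,0,0],"roll":0,"jaw":1},{"xyz":[0.001,0,0],"roll":0,"jaw":1},{"xyz":[0.0015,0,0],"roll":0,"jaw":1},{"xyz":[0.0015,0,0],"roll":0,"jaw":1},{"xyz":[0.002,0,0],"roll":0,"jaw":1},{"xyz":[0.002,0,0],"roll":0,"jaw":1},{"xyz":[0.002,0,0],"roll":0,"jaw":1}]' 20
```

```text
time_s: 27.35
ee_pos: [534.3, 151.8, 22.1]
ee_rot: [179.9, 0.3, -40.8]
force: [-6.7, 9.7, 0.2]
gripper_width: 0.6
```

```bash
python3 -m pendant '[{"xyz":[0.0015,0,0],"roll":0,"jaw":1},{"xyz":[0.0015,0,0],"roll":0,"jaw":1},{"xyz":[-0.005,0,0],"roll":0,"jaw":1},{"xyz":[-0.03,0,0],"roll":0,"jaw":1},{"xyz":[-0.03,0,-0.04],"roll":0,"jaw":1},{"xyz":[-0.03,0,-0.09],"roll":0,"jaw":0.5},{"xyz":[-0.03,0,-0.13],"roll":0,"jaw":0},{"xyz":[-0.03,0,-0.13],"roll":0,"jaw":0}]' 20; python3 rk.py|cut -c1-2000
python3 -c "
from h import *
go([590.5,-290.5,16])"
```

```text
time_s: 28.35
ee_pos: [517.3, 169.7, 156.5]
ee_rot: [-179.6, -0.4, -40.8]
force: [-0.0, 1.1, -0.3]
gripper_width: 27.7
t 28.35 tcp bed x,y 4.3 146.8 zrep 156.5 F [-0.   1.1 -0.3] F along ey 0.8
top profile [(-10, np.float64(75.0)), (-5, np.float64(75.0)), (0, np.float64(66.0)), (5, np.float64(71.0)), (10, np.float64(76.0)), (15, np.float64(79.0)), (20, np.float64(80.0)), (25, np.float64(81.0)), (30, np.float64(80.0)), (35, np.float64(78.0)), (40, np.float64(76.0)), (45, np.float64(70.0)), (50, np.float64(63.0)), (55, np.float64(74.0)), (60, np.float64(79.0)), (65, np.float64(82.0)), (70, np.float64(83.0)), (75, np.float64(83.0)), (80, np.float64(82.0)), (85, np.float64(81.0)), (90, np.float64(78.0)), (95, np.float64(73.0)), (100, np.float64(85.0)), (105, np.float64(86.0)), (110, np.float64(78.0)), (115, np.float64(36.0)), (120, np.float64(37.0)), (125, np.float64(36.0)), (130, np.float64(37.0)), (135, np.float64(37.0)), (140, np.float64(37.0)), (145, np.float64(37.0)), (150, np.float64(38.0)), (155, np.float64(38.0)), (160, np.float64(38.0)), (165, np.float64(38.0)), (170, np.float64
[... 811 characters left out ...]
2.0)), (120, np.float64(36.0)), (125, np.float64(36.0)), (130, np.float64(36.0)), (135, np.float64(36.0)), (140, np.float64(37.0)), (145, np.float64(37.0)), (150, np.float64(38.0)), (155, np.float64(38.0)), (160, np.float64(38.0)), (165, np.float64(38.0)), (170, np.float64(38.0)), (175, np.float64(39.0)), (180, np.float64(39.0)), (185, np.float64(39.0)), (190, np.float64(39.0)), (195, np.float64(40.0)), (200, np.float64(40.0)), (205, np.float64(41.0)), (210, np.float64(40.0))]
  y 5 45 x range [-35.6 -34.   42.   42.4]
  y 52 95 x range [-34.2 -32.5  41.4  43. ]
t 28.45 pos [514.4 169.1 152.6] rot [-1.80e+02 -1.00e-01 -4.08e+01] -> shift 357.9 298.3 136.6 roll -0.02 F [-0.1  0.5 -0.5] w 35.7
```

```bash
python3 -m pendant '[{"xyz":[0.03,0.025,0],"roll":0,"jaw":0},{"xyz":[0.08,0.067,0],"roll":0,"jaw":0},{"xyz":[0.13,0.108,0],"roll":0,"jaw":0},{"xyz":[0.18,0.15,0],"roll":0,"jaw":0},{"xyz":[0.23,0.192,0],"roll":0,"jaw":0},{"xyz":[0.28,0.233,0],"roll":0,"jaw":0},{"xyz":[0.33,0.275,0],"roll":0,"jaw":0},{"xyz":[0.358,0.298,0],"roll":0,"jaw":0}]' 20
python3 -c "
from h import *
go([590.5,-290,16])"
```

```text
time_s: 29.45
ee_pos: [589.6, -292.3, 150.2]
ee_rot: [179.9, 0.2, -40.8]
force: [0.5, 0.7, 0.5]
gripper_width: 91.1
t 29.45 pos [ 589.6 -292.3  150.2] rot [179.9   0.2 -40.8] -> shift -0.8 -2.3 134.2 roll -0.09 F [0.5 0.7 0.5] w 91.1
```

```bash
python3 -m pendant '[{"xyz":[0,-0.001,0.03],"roll":0,"jaw":0},{"xyz":[0,-0.001,0.07],"roll":0,"jaw":0},{"xyz":[0,-0.001,0.11],"roll":0,"jaw":0},{"xyz":[0,-0.001,0.135],"roll":0,"jaw":0},{"xyz":[0,-0.001,0.136],"roll":0,"jaw":0.4},{"xyz":[0,-0.001,0.136],"roll":0,"jaw":1},{"xyz":[0,-0.001,0.136],"roll":0,"jaw":1},{"xyz":[0,-0.001,0.136],"roll":0,"jaw":1}]' 20
python3 -m pendant '[{"xyz":[0,0,0],"roll":0,"jaw":1},{"xyz":[0,0,0],"roll":0,"jaw":1},{"xyz":[0,0,-0.02],"roll":0,"jaw":1},{"xyz":[0,0,-0.05],"roll":0,"jaw":1},{"xyz":[0,0,-0.09],"roll":0,"jaw":1},{"xyz":[0,0,-0.13],"roll":0,"jaw":1},{"xyz":[0,0,-0.15],"roll":0,"jaw":1},{"xyz":[0,0,-0.15],"roll":0,"jaw":1}]' 20
python3 -c "
from h import *
p=bed(-100,185,0); print(p); go([p[0],p[1],165])"
```

```text
time_s: 30.45
ee_pos: [591.8, -289.3, 17.7]
ee_rot: [-180.0, -0.1, -40.8]
force: [0.6, 1.2, -0.0]
gripper_width: 54.0
time_s: 31.45
ee_pos: [591.2, -288.8, 166.4]
ee_rot: [-180.0, -0.0, -40.8]
force: [0.9, 0.3, -8.5]
gripper_width: 49.7
[420.42753804 115.46197245  39.6821519 ]
t 31.45 pos [ 591.2 -288.8  166.4] rot [-180.    -0.   -40.8] -> shift -393.3 -194.6 1.4 roll -0.02 F [ 0.9  0.3 -8.5] w 49.7
```

```bash
python3 -m pendant '[{"xyz":[-0.03,-0.015,0],"roll":0,"jaw":1},{"xyz":[-0.08,-0.04,0],"roll":0,"jaw":1},{"xyz":[-0.135,-0.067,0],"roll":0,"jaw":1},{"xyz":[-0.19,-0.094,0],"roll":0,"jaw":1},{"xyz":[-0.245,-0.121,0],"roll":0,"jaw":1},{"xyz":[-0.3,-0.148,0],"roll":0,"jaw":1},{"xyz":[-0.355,-0.176,0],"roll":0,"jaw":1},{"xyz":[-0.393,-0.195,0],"roll":0,"jaw":1}]' 20
python3 -m pendant '[{"xyz":[0,0,0.02],"roll":0,"jaw":1},{"xyz":[0,0,0.06],"roll":0,"jaw":1},{"xyz":[0,0,0.09],"roll":0,"jaw":1},{"xyz":[0,0,0.115],"roll":0,"jaw":1},{"xyz":[0,0,0.123],"roll":0,"jaw":1},{"xyz":[0,0,0.123],"roll":0,"jaw":1},{"xyz":[0,0,0.123],"roll":0,"jaw":1},{"xyz":[0,0,0.123],"roll":0,"jaw":1}]' 14
python3 prof.py
```

```text
time_s: 32.45
ee_pos: [417.6, 117.0, 164.3]
ee_rot: [179.8, 0.2, -40.7]
force: [0.5, -0.5, -7.4]
gripper_width: 50.1
time_s: 33.45
ee_pos: [421.7, 115.6, 44.3]
ee_rot: [-179.9, -0.1, -40.8]
force: [-0.5, -0.5, -7.8]
gripper_width: 49.7
t 33.45 tcp bed x,y -99.1 183.8 zrep 44.3 F [-0.5 -0.5 -7.8]
27 39 a [-120.  -96.  -74.] b [189. 207. 211.]
35 894 a [-98.  -1.  57.] b [158. 184. 210.]
43 43 a [-120.  -96.   -5.] b [188. 207. 210.]
51 43 a [-121.  -98.  -76.] b [190. 206. 210.]
59 42 a [-119.  -94.  -74.] b [185. 205. 211.]
67 20 a [-116.  -87.  -75.] b [184. 203. 210.]
75 9 a [-121.  -78.  -75.] b [185. 195. 202.]
83 5 a [-118.  -82.  -78.] b [196. 200. 201.]
```

```bash
python3 -m pendant '[{"xyz":[0,-0.012,0],"roll":0,"jaw":1},{"xyz":[0,-0.018,-0.001],"roll":0,"jaw":1},{"xyz":[0,-0.025,-0.003],"roll":0,"jaw":1},{"xyz":[0,-0.032,-0.004],"roll":0,"jaw":1},{"xyz":[0,-0.039,-0.005],"roll":0,"jaw":1},{"xyz":[0,-0.046,-0.005],"roll":0,"jaw":1},{"xyz":[0,-0.053,-0.004],"roll":0,"jaw":1},{"xyz":[0,-0.060,-0.003],"roll":0,"jaw":1}]' 11
python3 prof.py
```

```text
time_s: 34.5
ee_pos: [460.7, 161.3, 46.7]
ee_rot: [-180.0, -0.0, -40.8]
force: [-3.3, -1.6, -2.9]
gripper_width: 49.6
t 34.5 tcp bed x,y -39.0 184.1 zrep 46.7 F [-3.3 -1.6 -2.9]
35 710 a [-55.  10.  58.] b [159. 186. 210.]
43 31 a [-95. -77.  55.] b [201. 208. 211.]
51 46 a [-104.  -83.  -55.] b [195. 208. 211.]
59 67 a [-104.  -90.  -50.] b [177. 204. 210.]
67 65 a [-98. -86. -52.] b [178. 203. 210.]
75 48 a [-90. -77. -58.] b [180. 204. 210.]
83 42 a [-84. -72. -58.] b [182. 204. 209.]
91 9 a [-65. -61. -58.] b [204. 205. 207.]
```

Tilting the same as the first one; continuing.

```bash
python3 -m pendant '[{"xyz":[0,-0.005,0.001],"roll":0,"jaw":1},{"xyz":[0,-0.010,0.0035],"roll":0,"jaw":1},{"xyz":[0,-0.016,0.0065],"roll":0,"jaw":1},{"xyz":[0,-0.0215,0.011],"roll":0,"jaw":1},{"xyz":[0,-0.027,0.016],"roll":0,"jaw":1},{"xyz":[0,-0.032,0.022],"roll":0,"jaw":1},{"xyz":[0,-0.035,0.026],"roll":0,"jaw":1},{"xyz":[0,-0.037,0.0295],"roll":0,"jaw":1}]' 11
python3 prof.py
```

```text
time_s: 35.55
ee_pos: [484.6, 188.7, 17.5]
ee_rot: [180.0, -0.0, -40.8]
force: [-4.2, -4.4, 13.9]
gripper_width: 49.7
t 35.55 tcp bed x,y -2.7 183.9 zrep 17.5 F [-4.2 -4.4 13.9]
35 287 a [-55.  31.  59.] b [160. 198. 210.]
43 3 a [-48.  31.  43.] b [199. 209. 211.]
51 24 a [-75. -48. -24.] b [206. 207. 208.]
59 47 a [-75. -49. -21.] b [208. 209. 210.]
67 45 a [-77. -58. -31.] b [206. 209. 210.]
75 60 a [-77. -60. -41.] b [201. 205. 209.]
83 144 a [-78. -59. -42.] b [171. 192. 202.]
91 3 a [-67. -47. -45.] b [188. 188. 188.]
```

```bash
python3 -m pendant '[{"xyz":[0,0,0],"roll":0,"jaw":0.42},{"xyz":[0,0,0],"roll":0,"jaw":0.38},{"xyz":[0,0.01,-0.004],"roll":0,"jaw":0.36},{"xyz":[0,0.022,-0.006],"roll":0,"jaw":0.36},{"xyz":[0,0.032,-0.006],"roll":0,"jaw":0.36},{"xyz":[0,0.032,-0.006],"roll":0,"jaw":1},{"xyz":[0,0.032,-0.006],"roll":0,"jaw":1},{"xyz":[0,0.032,-0.006],"roll":0,"jaw":1}]' 25
python3 -m pendant '[{"xyz":[0,0,0],"roll":0,"jaw":1},{"xyz":[0,0,-0.01],"roll":0,"jaw":1},{"xyz":[0,0,-0.03],"roll":0,"jaw":1},{"xyz":[0,0,-0.06],"roll":0,"jaw":1},{"xyz":[0,0,-0.09],"roll":0,"jaw":1},{"xyz":[0,0,-0.12],"roll":0,"jaw":1},{"xyz":[0,0,-0.12],"roll":0,"jaw":1},{"xyz":[0,0,-0.12],"roll":0,"jaw":1}]' 25
python3 prof.py
python3 -c "
from h import *
W=np.load('s7.npz')['w'];q=W[...,:2]-O;a=q@ex;b=q@ey
m=(abs(b-184)<30)&(W[...,2]>130)&(W[...,2]<220)&(a<40)&(a>-110)
for z in range(130,220,8):
  k=m&(abs(W[...,2]-z)<4)
  if k.sum()>3: print(z,k.sum(),np.percentile(a[k],[1,50,99]).round(),np.percentile(b[k],[1,99]).round())
p=bed(0,50,68);print(p);go([p[0],p[1],140])"
```

```text
time_s: 36.6
ee_pos: [463.4, 163.9, 23.3]
ee_rot: [179.9, -0.0, -40.8]
force: [-0.9, -5.8, 6.7]
gripper_width: 49.4
time_s: 37.6
ee_pos: [461.9, 164.5, 141.2]
ee_rot: [179.8, 0.1, -40.8]
force: [0.6, 0.4, -7.8]
gripper_width: 49.4
t 37.6 tcp bed x,y -35.8 185.3 zrep 141.2 F [ 0.6  0.4 -7.8]
3 4 a [-108.  -65.  -64.] b [176. 186. 207.]
35 824 a [-56.   1.  58.] b [159. 183. 211.]
162 6 [-77. -71. -15.] [201. 204.]
170 35 [-77. -56.  -0.] [205. 210.]
178 56 [-78. -58.  -1.] [208. 212.]
186 80 [-78. -57.   1.] [207. 212.]
194 112 [-79. -57.   0.] [203. 211.]
202 34 [-77. -35.  -0.] [199. 207.]
[590.52813808 100.86391404 100.52360618]
t 37.65 pos [461.8 164.3 141. ] rot [ 1.798e+02  1.000e-01 -4.080e+01] -> shift 138.9 -36.0 1.0 roll -0.01 F [-0.1  0.1 -7.8] w 49.5
```

```bash
python3 -m pendant '[{"xyz":[0.02,-0.006,0],"roll":0,"jaw":1},{"xyz":[0.06,-0.019,0],"roll":0,"jaw":1},{"xyz":[0.1,-0.032,0],"roll":0,"jaw":1},{"xyz":[0.13,-0.042,0],"roll":0,"jaw":1},{"xyz":[0.1375,-0.043,0.02],"roll":0,"jaw":1},{"xyz":[0.1375,-0.043,0.05],"roll":0,"jaw":1},{"xyz":[0.1375,-0.043,0.068],"roll":0,"jaw":1},{"xyz":[0.1375,-0.043,0.072],"roll":0,"jaw":1}]' 25
python3 - <<'E'
from h import *
s=env.state();t=s["ee_pos"];print(((t[:2]-O)@ex).round(1),((t[:2]-O)@ey).round(1),t[2],s["force"])
im,d,W=pts("side");q=W[...,:2]-O;a=q@ex;b=q@ey
for z in range(78,150,6):
  k=(b>-10)&(b<100)&(abs(a)<70)&(abs(W[...,2]-z)<3)
  if k.sum()>3: print(z,k.sum(),"a",np.percentile(a[k],[1,3,97,99]).round(),"b",np.percentile(b[k],[1,99]).round())
E
```

```text
time_s: 38.65
ee_pos: [594.7, 106.5, 68.1]
ee_rot: [179.8, 0.2, -40.8]
force: [-0.3, -1.5, -7.6]
gripper_width: 49.7
7.0 46.9 68.11071573952255 [-0.31616626 -1.49968976 -7.58801644]
78 122 a [-39. -34.  42.  43.] b [-2. 94.]
84 186 a [-35. -33.  41.  43.] b [ 65. 100.]
90 4 a [-31. -27.  35.  35.] b [63. 65.]
96 20 a [-35. -34.  43.  44.] b [66. 75.]
102 37 a [-35. -33.  41.  43.] b [69. 81.]
108 66 a [-36. -34.  41.  43.] b [69. 83.]
114 75 a [-32. -31.  40.  42.] b [68. 84.]
120 82 a [-34. -33.  42.  44.] b [65. 84.]
126 95 a [-35. -35.  41.  43.] b [59. 85.]
132 57 a [-36. -35.  33.  38.] b [41. 85.]
138 33 a [-24. -11.  22.  22.] b [60. 86.]
144 25 a [-8. -8. 24. 24.] b [83. 87.]
```

```bash
python3 -m pendant '[{"xyz":[0,0,0.003],"roll":0,"jaw":1},{"xyz":[0,0,0.005],"roll":0,"jaw":1},{"xyz":[0,0,0.006],"roll":0,"jaw":1},{"xyz":[0,0,0.007],"roll":0,"jaw":1},{"xyz":[0,0,0.008],"roll":0,"jaw":1},{"xyz":[0,0,0.009],"roll":0,"jaw":1},{"xyz":[0,0,0.0095],"roll":0,"jaw":1},{"xyz":[0,0,0.0095],"roll":0,"jaw":1}]' 25
```

```text
time_s: 39.7
ee_pos: [595.7, 107.4, 61.5]
ee_rot: [180.0, -0.0, -40.8]
force: [0.9, 1.1, -7.4]
gripper_width: 49.6
```

```bash
python3 -m pendant '[{"xyz":[0,0,0.0005],"roll":0,"jaw":1},{"xyz":[0,0,0.001],"roll":0,"jaw":1},{"xyz":[0,0,0.0015],"roll":0,"jaw":1},{"xyz":[0,0,0.002],"roll":0,"jaw":1},{"xyz":[0,0,0.0025],"roll":0,"jaw":1},{"xyz":[0,0,0.003],"roll":0,"jaw":1},{"xyz":[0,0,0.0035],"roll":0,"jaw":1},{"xyz":[0,0,0.0035],"roll":0,"jaw":1}]' 25
```

```text
time_s: 40.7
ee_pos: [595.8, 107.5, 60.0]
ee_rot: [-179.9, -0.0, -40.8]
force: [-4.6, -0.1, 7.8]
gripper_width: 49.6
```

```bash
python3 -m pendant '[{"xyz":[0,0,-0.001],"roll":0,"jaw":1},{"xyz":[0,0,-0.001],"roll":0,"jaw":0.45},{"xyz":[0,0,-0.001],"roll":0,"jaw":0.43},{"xyz":[0,0,-0.001],"roll":0,"jaw":0.41},{"xyz":[0,0,-0.001],"roll":0,"jaw":0.38},{"xyz":[0,0,-0.001],"roll":0,"jaw":0.35},{"xyz":[0,0,-0.003],"roll":0,"jaw":0.32},{"xyz":[0,0,-0.006],"roll":0,"jaw":0.30}]' 15
python3 -m pendant '[{"xyz":[0,0,-0.01],"roll":0,"jaw":0.3},{"xyz":[0,0,-0.03],"roll":0,"jaw":0.3},{"xyz":[0,0,-0.07],"roll":0,"jaw":0.3},{"xyz":[0,0.0,-0.12],"roll":0,"jaw":0.2},{"xyz":[0.04,0.03,-0.14],"roll":0,"jaw":0},{"xyz":[0.08,0.07,-0.14],"roll":0,"jaw":0},{"xyz":[0.12,0.11,-0.14],"roll":0,"jaw":0},{"xyz":[0.16,0.15,-0.14],"roll":0,"jaw":0}]' 15
python3 - <<'E'
from h import *
ims=[]
for n in ("top","side"):
    im,d,W=pts(n); q=W[...,:2]-O;a=q@ex;b=q@ey
    z=W[...,2]
    k=(abs(a)<70)&(z>90)&(z<140)&(b>0)&(b<97)
    print(n,"C: x",np.percentile(a[k],[1,3,97,99]).round(1),"peak z",z[k].max().round(1),"y at peak",b[k&(z>z[k].max()-4)].mean().round(1))
    for lo,hi in((3,22),(78,97)):
        k=(abs(a)<70)&(z>60)&(z<90)&(b>lo)&(b<hi)
        print("  y",lo,hi,k.sum(),np.percentile(a[k],[1,3,97,99]).round(1) if k.sum() else '')
    ims.append(im[100:300,100:450] if n=="top" else im[130:330,130:480])
cv2.imwrite("pics/fin.png",cv2.resize(np.vstack(ims),None,fx=1.45,fy=1.45))
E
```

```text
time_s: 41.7
ee_pos: [595.8, 107.3, 64.2]
ee_rot: [180.0, -0.0, -40.8]
force: [-0.1, 0.9, -0.3]
gripper_width: 63.4
time_s: 42.7
ee_pos: [619.0, -112.4, 205.1]
ee_rot: [-180.0, -0.1, -40.8]
force: [0.3, -0.4, -0.0]
gripper_width: 91.0
top C: x [-36.  -35.6  41.   42.8] peak z 129.1 y at peak 47.0
  y 3 22 239 [-37.  -36.7  38.9  42. ]
  y 78 97 343 [-36.4 -36.   40.5  41.9]
side C: x [-33.7 -32.3  42.5  44.3] peak z 127.8 y at peak 49.9
  y 3 22 0 
  y 78 97 195 [-33.9 -32.1  41.2  43. ]
```

View pics/fin.png

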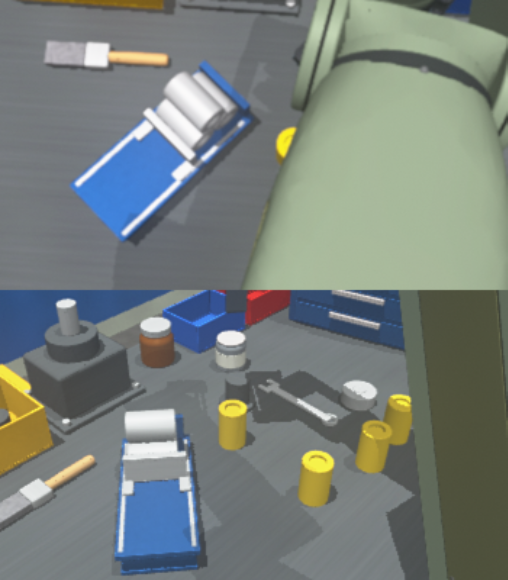

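The picture shows the pyramid in the rack (top view at about (195,105), side view at about (150,430)), the fence snug behind it and the bystanders in place. I'm handing in.

```bash
python3 -c "
from workcell import env
print(env.job_done())"
```

```text
the job is handed in; nothing more can be done
None
```

The pyramid is stacked in the blue rack as asked, and I handed the job in after about 43 s on the robot's clock. I tipped the first standing roller over the rack's edge onto the bed and lined it up beside the lying one. Then I slid the fence up until it stopped moving, and saddled the second roller on top.

**Last checks**
- **Alignment:** the ends of all three rollers are in line within about 2 mm in both cameras.
- **Top roller:** it sits midway between the lower two (y 47 to 50 mm), with its top at z 128 to 129 mm. I expected 125.5 mm; the cameras are good to about 2 mm.
- **Fence:** at the stop the push force rose from 5 N to about 12 N with no further movement. The gripper was open and clear of everything at the end.
- **Bystanders:** the ones in view in the last picture look unmoved. The arm hid part of the top view, and I did not re-measure them.

**What went wrong on the way**
- **First grasp:** it closed just above the roller, because the fingertips sit about 31 mm higher than the reported TCP. I corrected for that from then on.
- **First tipping try:** on the open bench the roller slid instead of tipping, and rocked about 9° back upright when I let go. I regripped it and used the rack's edge instead.
- **Rack position:** my first estimate was about 13 mm off, because the fence did not start fully open. I corrected it before releasing the first roller.

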